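# Load the ring weights onto a bench mixer's eccentric spindle

### The job

Thread the three plain metal rings onto the upright spindle of the mixer drive in order of size: the widest first, down flat on the boss, then the middle one flat on top of it, then the smallest on top. The spindle stands off the boss's centre and is sprung, so feel for it with each ring and lower the ring gently all the way: never let one drop down the spindle, and never force one against the drive or the rings below (25 N at most). Let go of each ring once it lies home, and leave everything else on the bench where it is.

Things in the scene. Friction and masses are not known exactly. Their poses are not given: they have to be found in the camera images.
- drive: bench mixer drive, fixed: white box 130 x 130 x 50 mm high; on it a dark boss, 44 mm diameter, 12 mm high, with a flat top (the seat). A vertical steel spindle, 20 mm diameter, flat-ended with no taper, stands 54 mm out of it. Pressed on its end it sinks from about 2 N on, 0.4 N/mm, solid after 10 mm. The seat too gives: from about 1.5 N, 3 N/mm, solid after 4 mm. Both spring back. Origin: middle of the underside; z up.
- seat (a point): centre of the boss's flat top, 62 mm above the bench; z up. The spindle is eccentric: its axis stands 5 mm to the side of this point, in a horizontal direction that differs every time and is given by no pose here. It could turn about this point but is stiff (some 16 N sideways), so it stays where it is unless shoved. Its free end is 54 mm higher than this point.
- ring_large: a plain turned aluminium ring (weight washer), 60 mm outside diameter, 23 mm bore, 16 mm high, about 105 g, standing flat on the bench at the start. The widest: goes on first, its underside on the seat. Origin: centre of its underside; z is its axis (up).
- ring_medium: a plain turned aluminium ring (weight washer), 48 mm outside diameter, 23 mm bore, 16 mm high, about 61 g, standing flat on the bench at the start. The middle one: goes on second, on top of the widest (underside 16 mm above the seat). Origin: centre of its underside; z is its axis (up).
- ring_small: a plain turned aluminium ring (weight washer), 36 mm outside diameter, 23 mm bore, 16 mm high, about 27 g, standing flat on the bench at the start. The smallest: goes on last, on top of the middle one (underside 32 mm above the seat, leaving the spindle's last 6 mm bare). Origin: centre of its underside; z is its axis (up).
- stopper: a brown rubber stopper, 36 mm across, 26 mm high, a bystander to be left alone. Origin: centre of its underside.
- beaker: a glass beaker, 68 mm across, 90 mm high, a bystander to be left alone. Origin: centre of its underside.
- dish: a shallow metal weighing dish, 70 mm across, 14 mm high, a bystander to be left alone. Origin: centre of its underside.
- reagent: a white reagent bottle, 64 mm across, 150 mm high, a bystander to be left alone. Origin: centre of its underside.
- jar: an amber jar, 56 mm across, 70 mm high, a bystander to be left alone. Origin: centre of its underside.
- scoop: a spoon-shaped scoop lying flat, along its x, a bystander to be left alone. Origin: centre of its underside.
- wrench: a wrench lying flat, along its x, a bystander to be left alone. Origin: centre of its underside.

How it is judged:
By the outcome, as a careful person would: the job done as asked, in the order asked, and still so for the second after the job is handed in, with the robot touching nothing.
It also fails if it takes over 72 s, if anything falls off the work surface, if the arm or the gripper's body presses on something with over 40 N, if the wrist force passes 120 N, or if a joint passes its speed limit or range.

### The arm

A 6-joint arm with a two-finger parallel gripper is mounted at the origin on the work surface. World frame = base frame: x ahead of the robot, y to its left, z up, the work surface at z = 0. Lengths are in m, angles in rad, forces in N, time in s.
With the tool pointing down it reaches from about 0.2 to 0.875 m from the base axis. Payload 3.4 kg.
Tool frame: the origin (TCP) lies at the very end of the fingers, on their centre line; the grasp point (between the pads) lies 19 mm behind it (r.grip_point_offset is the distance from the TCP to the grasp point, in m); z points along the fingers, y is the line along which they close (so a half turn about z gives the same grasp; the last joint's range is limited). The gripper opens to 94 mm and grips with 3 to 60 N. Pads are 16 mm wide; open, the fingers measure 119 mm over their backs; the gripper's body (75 mm by 177 mm) begins 78 mm behind the grasp point.
Start: joints at [1.123, 0.276, 1.505, -0, 1.361, -0.121], TCP at [0.185, 0.545, 0.205] pointing down, gripper open.
Joint ranges: [-2.89, 2.89], [-0.75, 2.08], [0.22, 2.7], [-1.18, 4.32], [0.11, 2.71], [-2.7, 2.7]. Speed limits (rad/s): [2.57, 2.57, 3.14, 3.14, 3.14, 3.14].

### API

Orientations are given as a rotation vector (axis times angle).
In Python, from station import r, imaging gives the robot as it stands.
- The arm moves only by the tool move_arm, never from a script. Its argument "rows" is a list that holds one entry, the list of rows, each a list of 7 numbers: the shift along the tool's x, y, z in cm, then the turn, a rotation vector about the tool's x, y, z in rad, then the finger opening in cm, from 0 to 9.4. A call has 1 to 8 rows; each row shifts and turns the commanded pose from where the row before left it, along the tool's axes as they then stand; what a row does not reach is not made up. A row lasts 1/10 s, in which the tool goes at most 50 mm and 8.59 degrees, less where a joint would pass 70% of its speed; a pose out of reach is approached as far as the arm can. A call with a gripper value outside its range is refused whole. The fingers move at their own pace and stop on an object; "grip_force" is the grip in N (left out, the last holds). Time passes only in rows, so rows that do not move let the fingers close. It gives the time, the measured TCP pose, the force, the opening and the grip force at its end, in the units of the state.
- r.get_obs(): the state, without advancing time (a new reading comes with each control period).
- imaging.capture(name): name is "scene" or "top" or "wrist"; returns a dict with "img" (480x640x3 uint8, red, green, blue), "mtx" (3x3 intrinsics, pixels), "distortion" ([k1, k2, p1, p2, k3] as OpenCV has them; the pictures are not rectified), "xyz" and "orientation" of the camera in the world; the wrist camera has in their place "T_tool_cam" (4x4, takes a point from camera to tool coordinates, whose origin is the TCP and whose axes are the flange's). Camera axes: x right, y up, looking along -z (the intrinsics and any distortion apply to the point x, -y, -z); pixel columns grow to the right and rows downward; lengths in m; the calibration is good to about 2 mm. A picture is of the moment at which its call begins: read the wrist's pose just before it. There is no depth.
- r.sign_off(): hands the job in; it is judged then, once.
The state is a dict: "clock": time; "q": joint angles; "qvel": joint speeds; "joint_torque": joint torques, N m; "tool_pos": TCP position; "orientation": TCP orientation; "force": force on the tool from outside, world axes, zero at the start; "moment": the same for the moment, N m; "finger_gap": opening from 0.0 (shut) to 1.0 (fully open); "grip_force": force on a finger pad.
Only numpy, scipy, OpenCV 4.12 (cv2) and the standard library are available. Lean on these libraries where they do the work, as an engineer would, in place of code of your own. Each camera call takes 0.05 s, during which the arm holds its last target. There are 200 camera calls.

## Working session

There is one attempt and no reset: what is moved stays moved. The work goes in short steps, Python scripts to look and compute and a tool call to move; the robot and the scene stay as the last step left them, time stands still between calls to the robot, and variables do not carry over. Pictures are saved under pics/ and viewed, at most 10 in all, crops included, and the job is handed in when it is done.

Besides the shell and the picture viewer there is one more tool, called after ">>>" as a command line: name --argument value ..., lists and objects as JSON in quotes. move_arm: Moves the arm, as the interface text tells. Its arguments: {"type":"object","properties":{"rows":{"type":"array"},"grip_force":{"type":"number"}},"required":["rows"]}

```bash
mkdir -p pics; ls; python3 - <<'E'
from station import r, imaging
import cv2,pickle
d={}
for n in("scene","top"):
    c=imaging.capture(n);d[n]=c
    cv2.imwrite(f"pics/{n}0.png",c["img"][:,:,::-1])
    print(n,c["xyz"],c["orientation"],c["mtx"],c["distortion"])
o=r.get_obs();print(o)
pickle.dump(d,open("c0.pkl","wb"))
E
```

```text
pics
scene [ 0.91880347 -0.5610848   0.87015802] [0.64953416 0.1891325  0.4912238 ] [[434.31405271   0.         314.84133175]
 [  0.         434.31405271 239.45017225]
 [  0.           0.           1.        ]] [0.01682602 0.         0.         0.         0.        ]
top [0.34570894 0.00839506 1.11541062] [ 0.18308864 -0.18684307 -1.578403  ] [[519.25470983   0.         317.07266329]
 [  0.         519.25470983 236.42244689]
 [  0.           0.           1.        ]] [-0.11082036  0.          0.          0.          0.        ]
{'clock': 0.1, 'q': array([ 1.12298437e+00,  2.76542129e-01,  1.50599856e+00, -3.28694165e-05,
        1.36068706e+00, -1.21006565e-01]), 'qvel': array([ 0.00019973, -0.00138012, -0.00188572,  0.00171698,  0.0014477 ,
       -0.00128175]), 'joint_torque': array([ 1.77482128e-03, -4.05453193e+01, -2.37779206e+01,  7.01273954e-02,
        2.99760432e-02, -6.43395515e-05]), 'tool_pos': array([0.18438683, 0.54410217, 0.2046885 ]), 'orientation': array([-5.10982896e-01, -3.09932349e+00,  2.47904265e-03]), 'force': array([-0.04014425, -0.03949395, -0.26180644]), 'moment': array([ 0.02277868, -0.02262331, -0.03617375]), 'grip_force': 0.0, 'finger_gap': 0.9958905722259038}
```

View pics/top0.png

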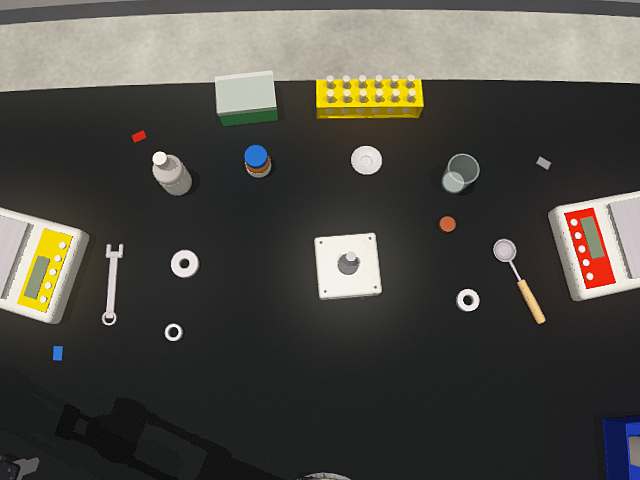

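View pics/scene0.png

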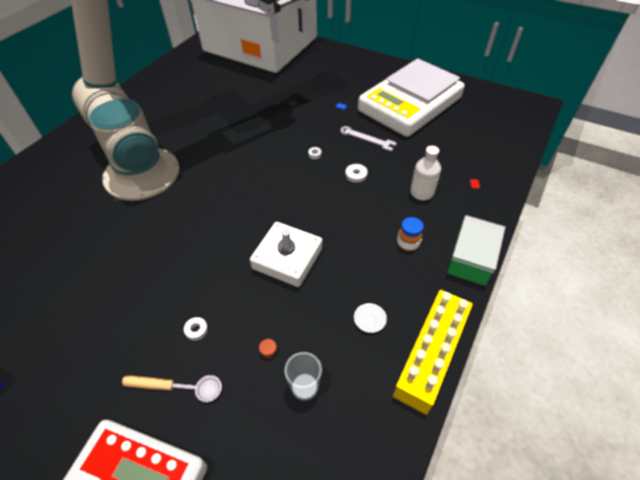

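The top view shows the large ring at (184,264), the small at (174,332), the medium at (468,300) and the drive at (348,265), with the spindle tip near (352,257). The scene view agrees.

```bash
cat > h.py <<'E'
import numpy as np,cv2,pickle
from scipy.spatial.transform import Rotation as R
def campose(c,o=None):
    if "T_tool_cam" in c:
        T=np.eye(4);T[:3,:3]=R.from_rotvec(o["orientation"]).as_matrix();T[:3,3]=o["tool_pos"]
        T=T@c["T_tool_cam"];return T[:3,3],T[:3,:3]
    return np.array(c["xyz"]),R.from_rotvec(c["orientation"]).as_matrix()
def p2w(c,uv,z,o=None):
    p,M=campose(c,o)
    n=cv2.undistortPoints(np.array([[uv]],float),c["mtx"],np.array(c["distortion"]))[0,0]
    d=M@np.array([n[0],-n[1],-1.]);return p+d*(z-p[2])/d[2]
def w2p(c,P,o=None):
    p,M=campose(c,o);q=(np.atleast_2d(P)-p)@M*np.array([1,-1,-1])
    return cv2.projectPoints(q,np.zeros(3),np.zeros(3),c["mtx"],np.array(c["distortion"]))[0][:,0]
def blob(c,uv,w,th,o=None):
    g=cv2.cvtColor(c["img"],cv2.COLOR_RGB2GRAY);u,v=map(int,uv)
    s=(g[v-w:v+w,u-w:u+w]>th).astype(np.uint8)
    k,_=cv2.findContours(s,cv2.RETR_EXTERNAL,cv2.CHAIN_APPROX_NONE)
    k=max(k,key=cv2.contourArea);(x,y),a,b=cv2.minAreaRect(k);m=cv2.moments(k)
    return (m["m10"]/m["m00"]+u-w,m["m01"]/m["m00"]+v-w),a
E
python3 - <<'E'
from h import *
d=pickle.load(open("c0.pkl","rb"))
for n,t,s in(("large",(184,264),(356,173)),("small",(174,332),(315,153)),("med",(468,300),(196,329))):
    for k,uv in(("top",t),("scene",s)):
        b,a=blob(d[k],uv,20,100);print(n,k,b,a,p2w(d[k],b,.012).round(4))
b,a=blob(d["top"],(348,265),50,120);print(b,a,p2w(d["top"],b,.048))
for k,uv in(("top",(352,257)),("scene",(286,234))):print(k,p2w(d[k],uv,.116))
print(p2w(d["top"],(348,264),.062))
from station import r,imaging
c=imaging.capture("wrist");print(c["mtx"],c["distortion"],c["T_tool_cam"])
cr=d["top"]["img"][220:310,300:400,::-1];cv2.imwrite("pics/drv.png",cv2.resize(cr,None,fx=6,fy=6,interpolation=2))
E
```

```text
large top (184.2330409356725, 263.20233918128656) (27.0, 27.0) [0.5546 0.2934 0.012 ]
large scene (355.9567307692308, 171.9594017094017) (18.0, 22.0) [0.5519 0.2929 0.012 ]
small top (173.13318452380952, 331.9203869047619) (16.970561981201172, 16.970561981201172) [0.4067 0.3118 0.012 ]
small scene (314.3836206896552, 152.117816091954) (11.0, 13.0) [0.4046 0.311  0.012 ]
med top (467.58826106000873, 299.73762593079283) (21.0, 23.0) [ 0.4652 -0.3172  0.012 ]
med scene (194.8640776699029, 327.7617313915858) (22.0, 24.0) [ 0.4626 -0.3174  0.012 ]
(347.2388888888889, 265.73591111111114) (62.52180480957031, 63.019859313964844) [ 0.53747677 -0.05816274  0.048     ]
top [ 0.54250085 -0.06376752  0.116     ]
scene [ 0.54838222 -0.06643266  0.116     ]
[ 0.53856779 -0.05896329  0.062     ]
[[358.8500156    0.         316.5899377 ]
 [  0.         358.8500156  238.60535674]
 [  0.           0.           1.        ]] [0.02229166 0.         0.         0.         0.        ] [[ 4.09745119e-04  9.59538862e-01  2.81575932e-01  8.20645702e-02]
 [ 9.99999544e-01 -1.50244847e-04 -9.43188434e-04  8.69244470e-04]
 [-8.62720624e-04  2.81576190e-01 -9.59538485e-01 -1.80245789e-01]
 [ 0.00000000e+00  0.00000000e+00  0.00000000e+00  1.00000000e+00]]
```

View pics/drv.png

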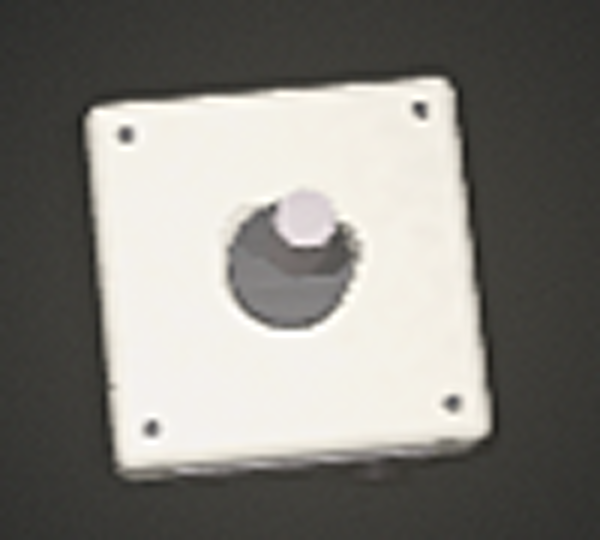

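The crop shows the spindle tip at about (350.8, 256.2) in the full image and the boss centre at about (348.5, 264.3). That puts the spindle near (0.544, -0.062). I'll hover with the open fingers straddling the spindle, to measure it in tool coordinates with the wrist camera.

>>> move_arm --rows '[[[0,0,0,0,0,-0.109,9.4],[0,0,0,0,0,-0.109,9.4],[0,0,0,0,0,-0.109,9.4],[-2.25,-3.8,0,0,0,0,9.4],[-2.25,-3.8,0,0,0,0,9.4],[-2.25,-3.8,0,0,0,0,9.4],[-2.25,-3.8,0,0,0,0,9.4],[-2.25,-3.8,0,0,0,0,9.4]]]'

```text
clock: 0.95
tool_pos: [0.2975, 0.353, 0.2053]
orientation: [-0.001, 3.142, -0.0]
force: [1.1, 0.4, -0.4]
finger_gap: 0.997
grip_force: 0.0
```

>>> move_arm --rows '[[[-2.25,-3.8,0,0,0,0,9.4],[-2.25,-3.8,0,0,0,0,9.4],[-2.25,-3.8,0,0,0,0,9.4],[-2.25,-3.8,0,0,0,0,9.4],[-2.25,-3.8,0,0,0,0,9.4],[-2.25,-3.8,0,0,0,0,9.4],[-2.25,-3.8,0,0,0,0,9.4],[-2.25,-3.8,0,0,0,0,9.4]]]'

```text
clock: 1.75
tool_pos: [0.4777, 0.0489, 0.2054]
orientation: [-0.0, -3.142, -0.001]
force: [0.6, 0.2, -1.1]
finger_gap: 1.001
grip_force: 0.0
```

>>> move_arm --rows '[[[0,0,2,0,0,0,9.4],[0,0,2,0,0,0,9.4],[0,0,0,0,0,0,9.4]]]'

```text
clock: 2.05
tool_pos: [0.475, 0.0502, 0.1629]
orientation: [-0.002, -3.135, -0.001]
force: [-1.5, 0.3, -0.4]
finger_gap: 1.0
grip_force: 0.0
```

>>> move_arm --rows '[[[-2.3,-3.73,0,0,0,0,9.4],[-2.3,-3.73,0,0,0,0,9.4],[-2.3,-3.73,0,0,0,0,9.4],[0,0,2,0,0,0,9.4],[0,0,2,0,0,0,9.4],[0,0,2,0,0,0,9.4],[0,0,0,0,0,0,9.4],[0,0,0,0,0,0,9.4]]]'

```text
clock: 2.85
tool_pos: [0.5466, -0.061, 0.1062]
orientation: [-0.001, 3.141, -0.0]
force: [0.5, -0.8, 0.1]
finger_gap: 0.998
grip_force: 0.0
```

```bash
python3 - <<'E'
from station import r, imaging
import cv2,pickle
o=r.get_obs();c=imaging.capture("wrist")
cv2.imwrite("pics/w1.png",c["img"][:,:,::-1]);pickle.dump((o,c),open("w1.pkl","wb"))
print(o["tool_pos"],o["orientation"],o["force"])
E
```

```text
[ 0.54662157 -0.06097669  0.10621746] [-1.25453430e-03  3.14108378e+00 -6.01798878e-05] [ 0.53849979 -0.76823003  0.08474092]
```

View pics/w1.png

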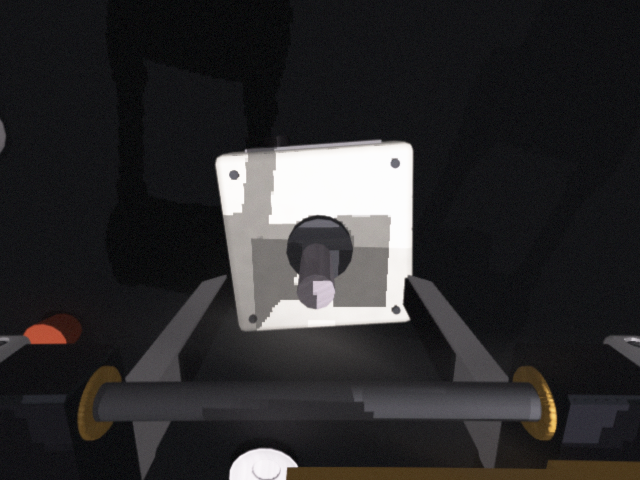

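The wrist view shows the spindle tip at about (317,292), with the boss at about (320,249) and image down being world +x. I'll fit the 20 mm circle of the tip.

```bash
cat >> h.py <<'E'
def fitcirc(c,o,z,rad,p0,span=.006,sgn=None,seg=None):
    """best (x,y) of a horizontal circle at height z: mean |radial gradient| along its image"""
    g=cv2.GaussianBlur(cv2.cvtColor(c["img"],cv2.COLOR_RGB2GRAY),(0,0),.7).astype(np.float32)
    a=np.linspace(0,2*np.pi,120,endpoint=False)
    if seg: a=a[(np.cos(a-seg[0])>np.cos(seg[1]))]
    def smp(x,y,rr):
        uv=w2p(c,np.c_[x+rr*np.cos(a),y+rr*np.sin(a),0*a+z],o).astype(np.float32)
        return cv2.remap(g,uv[:,:1],uv[:,1:],cv2.INTER_LINEAR)[:,0]
    best=[]
    for dx in np.arange(-span,span+1e-9,.00025):
        for dy in np.arange(-span,span+1e-9,.00025):
            x,y=p0[0]+dx,p0[1]+dy;d=smp(x,y,rad+.0005)-smp(x,y,rad-.0005)
            s=np.mean(np.minimum(np.abs(d),25)) if sgn is None else np.mean(np.clip(sgn*d,-5,25))
            best.append((s,x,y))
    best.sort(reverse=True);return best
def draw(img,c,o,z,rad,x,y,col):
    a=np.linspace(0,2*np.pi,90)
    uv=w2p(c,np.c_[x+rad*np.cos(a),y+rad*np.sin(a),0*a+z],o)
    return [(uv,col)]
def crop(c,o,circs,ctr,w,name,f=6):
    u,v=int(ctr[0])-w,int(ctr[1])-w
    im=cv2.resize(c["img"][v:v+2*w,u:u+2*w,::-1],None,fx=f,fy=f,interpolation=2)
    im=np.clip(im.astype(float)*1.8,0,255).astype(np.uint8)
    for z,rad,x,y,col in circs:
        a=np.linspace(0,2*np.pi,90)
        uv=(w2p(c,np.c_[x+rad*np.cos(a),y+rad*np.sin(a),0*a+z],o)-[u,v]+.5)*f
        cv2.polylines(im,[uv.astype(int)],True,col,1)
    cv2.imwrite(name,im)
E
python3 - <<'E'
from h import *
o,c=pickle.load(open("w1.pkl","rb"))
t=o["tool_pos"]
print(w2p(c,[t,t+[0,0,.012],[.544,-.062,.116]],o))
p=p2w(c,(317,292),.116,o);print(p)
b=fitcirc(c,o,.116,.010,p);print(b[:3],b[40])
q=p2w(c,(320,249),.062,o);bb=fitcirc(c,o,.062,.022,q,sgn=1);print(q,bb[:3],bb[40])
crop(c,o,[(.116,.010,*b[0][1:],(0,0,255)),(.062,.022,*bb[0][1:],(0,255,0))],(318,270),50,"pics/w1c.png")
E
```

```text
[[314.85457718 289.30461631]
 [314.76116384 299.07261095]
 [312.80162721 292.54468954]]
[ 0.54369103 -0.05982707  0.116     ]
[(np.float32(20.324512), np.float64(0.5436910253138537), np.float64(-0.06082706847893048)), (np.float32(20.148657), np.float64(0.5434410253138537), np.float64(-0.06082706847893048)), (np.float32(20.12863), np.float64(0.5434410253138537), np.float64(-0.060577068478930476))] (np.float32(16.72382), np.float64(0.5426910253138537), np.float64(-0.060327068478930476))
[ 0.537904   -0.05776894  0.062     ] [(np.float32(22.719385), np.float64(0.537904001714829), np.float64(-0.05826893671822817)), (np.float32(22.693888), np.float64(0.537904001714829), np.float64(-0.05801893671822817)), (np.float32(22.637972), np.float64(0.537904001714829), np.float64(-0.05776893671822817))] (np.float32(19.413029), np.float64(0.536904001714829), np.float64(-0.05751893671822817))
```

View pics/w1c.png

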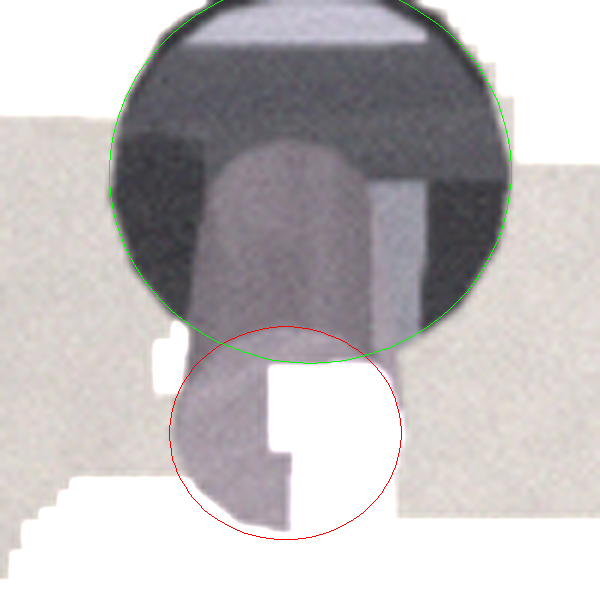

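The fit sits well on the boss. The tip centre is near (290,432) in the crop, about 0.4 mm in +y from the red circle, so the spindle is at about (0.5437,-0.0604) by wrist camera. Its offset from the boss is (5.8,-2.3) mm, close to the given 5 mm. Next is the large ring.

>>> move_arm --rows '[[[0,0,-3,0,0,0,9.4],[0,3,-2,0,0,0,9.4],[0,4.7,0,0,0,0,9.4],[0,4.7,0,0,0,0,9.4],[0,4.7,0,0,0,0,9.4],[0,4.7,0,0,0,0,9.4],[-0.3,4.7,0,0,0,0,9.4],[-0.3,4.7,0,0,0,0,9.4]]]'

```text
clock: 3.7
tool_pos: [0.5527, 0.2532, 0.1577]
orientation: [-0.001, 3.138, 0.002]
force: [0.5, -0.2, 0.3]
finger_gap: 0.997
grip_force: 0.0
```

>>> move_arm --rows '[[[0,4.2,0,0,0,0,9.4],[0,0,3,0,0,0,9.4],[0,0,3,0,0,0,9.4],[0,0,1,0,0,0,9.4],[0,0,0,0,0,0,9.4],[0,0,0,0,0,0,9.4]]]'

```text
clock: 4.3
tool_pos: [0.5533, 0.293, 0.0872]
orientation: [0.0, 3.139, 0.002]
force: [0.7, 0.9, 0.0]
finger_gap: 1.0
grip_force: 0.0
```

```bash
python3 - <<'E'
from h import *
from station import r, imaging
o=r.get_obs();c=imaging.capture("wrist");pickle.dump((o,c),open("w2.pkl","wb"))
print(o["tool_pos"],o["orientation"],o["force"],w2p(c,[[.553,.293,.016]],o))
b=fitcirc(c,o,.016,.030,(.553,.293),.008);print(b[:3])
b2=fitcirc(c,o,.016,.0115,b[0][1:],.005,1);print(b2[:3])
ctr=w2p(c,[[*b[0][1:],.016]],o)[0]
crop(c,o,[(.016,.030,*b[0][1:],(0,0,255)),(.016,.0115,*b2[0][1:],(0,255,0))],ctr,60,"pics/w2c.png",5)
E
```

```text
[0.5532941  0.29299711 0.08715397] [2.49223008e-04 3.13909027e+00 1.63845389e-03] [0.71504732 0.93581276 0.0143069 ] [[315.13678465 248.3489662 ]]
[(np.float32(25.0), np.float64(0.5515000000000001), np.float64(0.294)), (np.float32(25.0), np.float64(0.5515000000000001), np.float64(0.29375)), (np.float32(25.0), np.float64(0.5515000000000001), np.float64(0.2935))]
[(np.float32(21.313232), np.float64(0.5520000000000002), np.float64(0.294)), (np.float32(21.251709), np.float64(0.5520000000000002), np.float64(0.29375)), (np.float32(21.176596), np.float64(0.5522500000000001), np.float64(0.29375))]
```

View pics/w2c.png

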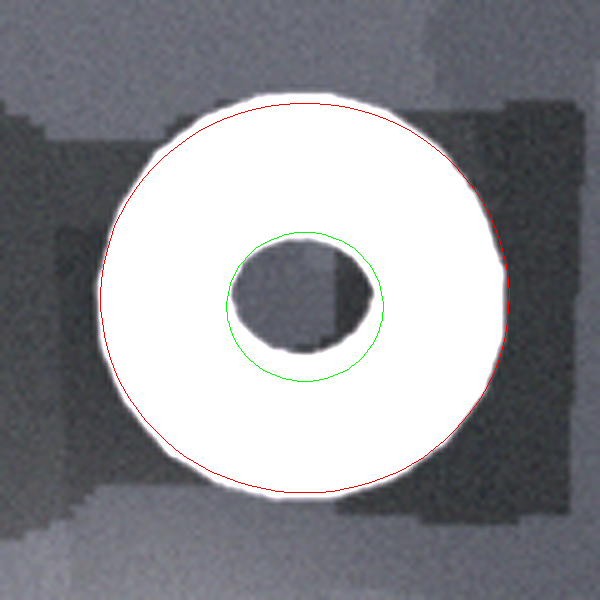

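The crop shows the large ring at centre (302,297), so it lies at about (0.552,0.2935). The bore circle is biased by the glare on the wall. Now the grasp.

>>> move_arm --rows '[[[0.13,0.05,3,0,0,0,9.4],[0,0,3,0,0,0,8],[0,0,2.2,0,0,0,7.5],[0,0,0,0,0,0,7],[0,0,0,0,0,0,5.5],[0,0,0,0,0,0,5.5],[0,0,0,0,0,0,5.5],[0,0,0,0,0,0,5.5]]]' --grip_force 20

```text
clock: 5.15
tool_pos: [0.5524, 0.2938, 0.0055]
orientation: [-0.0, 3.138, 0.002]
force: [0.3, -0.4, 6.1]
finger_gap: 0.63
grip_force: 20.0
```

>>> move_arm --rows '[[[0,0,-3,0,0,0,5.5],[0,0,-5,0,0,0,5.5],[0,0,-5,0,0,0,5.5],[0,-2,-2.5,0,0,0,5.5],[0.2,-4.5,0,0,0,0,5.5],[0.2,-4.5,0,0,0,0,5.5],[0.2,-4.5,0,0,0,0,5.5],[0.3,-4.5,0,0,0,0,5.5]]]'

```text
clock: 5.95
tool_pos: [0.5414, 0.0918, 0.1588]
orientation: [-0.001, 3.141, 0.0]
force: [-0.6, -0.9, -0.7]
finger_gap: 0.633
grip_force: 20.0
```

>>> move_arm --rows '[[[0,-4.5,0,0,0,0,5.5],[0,-4.5,0,0,0,0,5.5],[0,-4,0,0,0,0,5.5],[0,-2.4,0,0,0,0,5.5],[0,0,0,0,0,0,5.5],[0,0,0,0,0,0,5.5]]]'

```text
clock: 6.55
tool_pos: [0.5416, -0.0606, 0.1585]
orientation: [-0.002, -3.141, -0.002]
force: [0.4, 0.0, -1.1]
finger_gap: 0.63
grip_force: 20.0
```

```bash
python3 - <<'E'
from h import *
from station import r, imaging
o=r.get_obs();c=imaging.capture("wrist");pickle.dump((o,c),open("w3.pkl","wb"))
t=o["tool_pos"];z=t[2]+.0105;print(t,o["orientation"],o["force"],o["finger_gap"])
for s in((0,1.1),(np.pi,1.1),None):
    b=fitcirc(c,o,z,.030,t[:2],.006,seg=s);print(s,[(x[0],x[1]-t[0],x[2]-t[1]) for x in b[:3]])
b2=fitcirc(c,o,z,.0115,t[:2],.005);print([(x[0],x[1]-t[0],x[2]-t[1]) for x in b2[:3]])
crop(c,o,[(z,.030,*b[0][1:],(0,0,255)),(z,.0115,*b2[0][1:],(0,255,0))],w2p(c,[[*t[:2],z]],o)[0],80,"pics/w3c.png",4)
E
```

```text
[ 0.54164084 -0.06059189  0.15851873] [-2.03381033e-03 -3.14144514e+00 -1.71585313e-03] [ 0.35406642  0.02010294 -1.08712429] 0.6303804550920509
(0, 1.1) [(np.float32(25.0), np.float64(-0.0004999999999999449), np.float64(0.001250000000000008)), (np.float32(25.0), np.float64(-0.0004999999999999449), np.float64(0.0010000000000000078)), (np.float32(25.0), np.float64(-0.0004999999999999449), np.float64(0.0007500000000000076))]
(3.141592653589793, 1.1) [(np.float32(23.628998), np.float64(0.0007500000000000284), np.float64(0.00025000000000000716)), (np.float32(23.40314), np.float64(0.0007500000000000284), np.float64(6.938893903907228e-18)), (np.float32(23.375954), np.float64(0.000500000000000056), np.float64(0.00025000000000000716))]
None [(np.float32(23.461555), np.float64(0.0), np.float64(0.0010000000000000078)), (np.float32(23.138493), np.float64(-0.00024999999999997247), np.float64(0.0010000000000000078)), (np.float32(23.062151), np.float64(-0.00024999999999997247), np.float64(0.0007500000000000076))]
[(np.float32(19.138054), np.float64(0.000500000000000056), np.float64(0.0007500000000000076)), (np.float32(19.091805), np.float64(0.000500000000000056), np.float64(0.0010000000000000078)), (np.float32(19.055592), np.float64(0.00024999999999997247), np.float64(0.0007500000000000076))]
```

View pics/w3c.png

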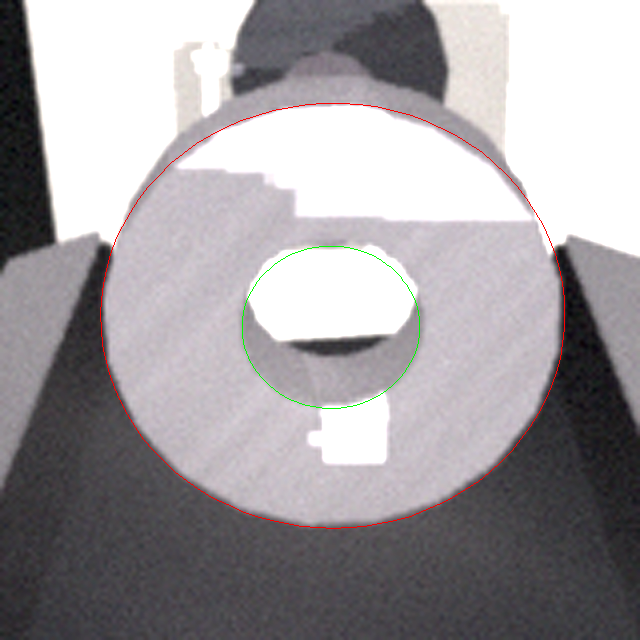

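The overlay fits the gripped ring well: its centre is about (+0.2,+0.9) mm from the TCP by the camera. The y part is camera bias and cancels against the spindle reading, so the TCP target is (0.5435,-0.0613). Next I align and approach.

>>> move_arm --rows '[[[-0.19,-0.07,0,0,0,0,5.5],[0,0,2,0,0,0,5.5],[0,0,1.2,0,0,0,5.5],[0,0,0,0,0,0,5.5],[0,0,0,0,0,0,5.5]]]'

```text
clock: 7.1
tool_pos: [0.5438, -0.0608, 0.1263]
orientation: [0.002, -3.141, -0.0]
force: [-0.1, -0.5, -0.6]
finger_gap: 0.632
grip_force: 20.0
```

>>> move_arm --rows '[[[0,0,0.2,0,0,0,5.5],[0,0,0.2,0,0,0,5.5],[0,0,0.2,0,0,0,5.5],[0,0,0.2,0,0,0,5.5],[0,0,0,0,0,0,5.5],[0,0,0,0,0,0,5.5]]]'

```text
clock: 7.7
tool_pos: [0.5438, -0.0615, 0.1184]
orientation: [0.0, -3.142, -0.0]
force: [0.7, 0.9, -0.2]
finger_gap: 0.628
grip_force: 20.0
```

>>> move_arm --rows '[[[0,0,0.2,0,0,0,5.5],[0,0,0.2,0,0,0,5.5],[0,0,0,0,0,0,5.5]]]'

```text
clock: 8.0
tool_pos: [0.5436, -0.0613, 0.1141]
orientation: [0.0, -3.141, -0.0]
force: [0.6, -0.1, -1.0]
finger_gap: 0.634
grip_force: 20.0
```

>>> move_arm --rows '[[[0,0,0,0,0,0,5.5]]]'

```text
clock: 8.1
tool_pos: [0.5438, -0.0614, 0.1144]
orientation: [0.0, -3.141, -0.0]
force: [-0.2, -0.2, -1.0]
finger_gap: 0.629
grip_force: 20.0
```

>>> move_arm --rows '[[[0,0,0,0,0,0,5.5]]]'

```text
clock: 8.2
tool_pos: [0.5439, -0.0614, 0.1145]
orientation: [-0.0, 3.141, 0.0]
force: [0.4, -0.3, -0.9]
finger_gap: 0.63
grip_force: 20.0
```

There is no contact force 7 mm below the tip, so the ring is threaded. I'll lower it gently.

>>> move_arm --rows '[[[0,0,0.3,0,0,0,5.5],[0,0,0.3,0,0,0,5.5],[0,0,0.3,0,0,0,5.5],[0,0,0.3,0,0,0,5.5],[0,0,0.3,0,0,0,5.5],[0,0,0.3,0,0,0,5.5],[0,0,0.3,0,0,0,5.5],[0,0,0,0,0,0,5.5]]]'

```text
clock: 9.0
tool_pos: [0.5435, -0.0613, 0.093]
orientation: [0.0, -3.141, -0.0]
force: [-0.5, -0.6, -0.9]
finger_gap: 0.628
grip_force: 20.0
```

>>> move_arm --rows '[[[0,0,0.3,0,0,0,5.5],[0,0,0.3,0,0,0,5.5],[0,0,0.3,0,0,0,5.5],[0,0,0.3,0,0,0,5.5],[0,0,0.3,0,0,0,5.5],[0,0,0.3,0,0,0,5.5],[0,0,0.2,0,0,0,5.5],[0,0,0,0,0,0,5.5]]]'

```text
clock: 9.8
tool_pos: [0.5436, -0.0613, 0.0731]
orientation: [0.0, -3.141, -0.0]
force: [-0.9, -0.1, -1.8]
finger_gap: 0.629
grip_force: 20.0
```

>>> move_arm --rows '[[[0,0,0.15,0,0,0,5.5],[0,0,0.15,0,0,0,5.5],[0,0,0.1,0,0,0,5.5],[0,0,0.1,0,0,0,5.5],[0,0,0,0,0,0,5.5]]]'

```text
clock: 10.3
tool_pos: [0.5438, -0.0614, 0.0683]
orientation: [0.0, -3.141, -0.0]
force: [-0.7, -0.3, -0.3]
finger_gap: 0.629
grip_force: 20.0
```

>>> move_arm --rows '[[[0,0,0.06,0,0,0,5.5],[0,0,0,0,0,0,5.5]]]'

```text
clock: 10.5
tool_pos: [0.5438, -0.0614, 0.0678]
orientation: [-0.0, 3.142, 0.0]
force: [0.1, 0.4, -0.4]
finger_gap: 0.63
grip_force: 20.0
```

>>> move_arm --rows '[[[0,0,0.04,0,0,0,5.5],[0,0,0,0,0,0,5.5]]]'

```text
clock: 10.7
tool_pos: [0.5439, -0.0614, 0.0676]
orientation: [-0.0, 3.141, 0.0]
force: [-1.1, -0.3, -0.0]
finger_gap: 0.629
grip_force: 20.0
```

>>> move_arm --rows '[[[0,0,0.05,0,0,0,5.5],[0,0,0,0,0,0,5.5]]]'

```text
clock: 10.9
tool_pos: [0.5439, -0.0614, 0.0672]
orientation: [-0.0, 3.141, 0.0]
force: [-0.1, 0.7, 0.7]
finger_gap: 0.63
grip_force: 20.0
```

>>> move_arm --rows '[[[0,0,0.03,0,0,0,5.5],[0,0,0,0,0,0,5.5]]]'

```text
clock: 11.1
tool_pos: [0.5439, -0.0614, 0.0668]
orientation: [-0.0, 3.141, 0.0]
force: [-1.0, 0.2, 2.1]
finger_gap: 0.629
grip_force: 20.0
```

>>> move_arm --rows '[[[0,0,0.03,0,0,0,5.5],[0,0,0,0,0,0,5.5]]]'

```text
clock: 11.3
tool_pos: [0.5439, -0.0614, 0.0666]
orientation: [-0.0, 3.141, 0.0]
force: [-0.4, 0.0, 4.2]
finger_gap: 0.63
grip_force: 20.0
```

>>> move_arm --rows '[[[0,0,-0.06,0,0,0,5.5],[0,0,0,0,0,0,6.6],[0,0,0,0,0,0,7.5],[0,0,0,0,0,0,8.0],[0,0,-0.5,0,0,0,8.5],[0,0,-3,0,0,0,9],[0,0,-4.5,0,0,0,9],[0,0,-4.5,0,0,0,9]]]'

```text
clock: 12.1
tool_pos: [0.5432, -0.0613, 0.1931]
orientation: [0.0, -3.14, -0.001]
force: [0.8, -0.0, -0.1]
finger_gap: 0.956
grip_force: 0.0
```

```bash
python3 - <<'E'
from h import *
from station import r, imaging
o=r.get_obs();c=imaging.capture("wrist");pickle.dump((o,c),open("w4.pkl","wb"))
t=o["tool_pos"];print(t,o["force"],o["finger_gap"])
for z in(.077,.078,.079):
    b=fitcirc(c,o,z,.030,(.544,-.0604),.005);print(z,b[0])
crop(c,o,[(.078,.030,*b[0][1:],(0,0,255)),(.116,.010,.544,-.0605,(0,255,0))],w2p(c,[[.544,-.06,.09]],o)[0],75,"pics/w4c.png",4)
E
```

```text
[ 0.54324043 -0.06129072  0.193071  ] [ 0.83443471 -0.00969175 -0.07694505] 0.9558455723108731
0.077 (np.float32(19.179907), np.float64(0.545), np.float64(-0.060899999999999996))
0.078 (np.float32(19.304956), np.float64(0.5447500000000001), np.float64(-0.060899999999999996))
0.079 (np.float32(19.256153), np.float64(0.5447500000000001), np.float64(-0.060899999999999996))
```

View pics/w4c.png

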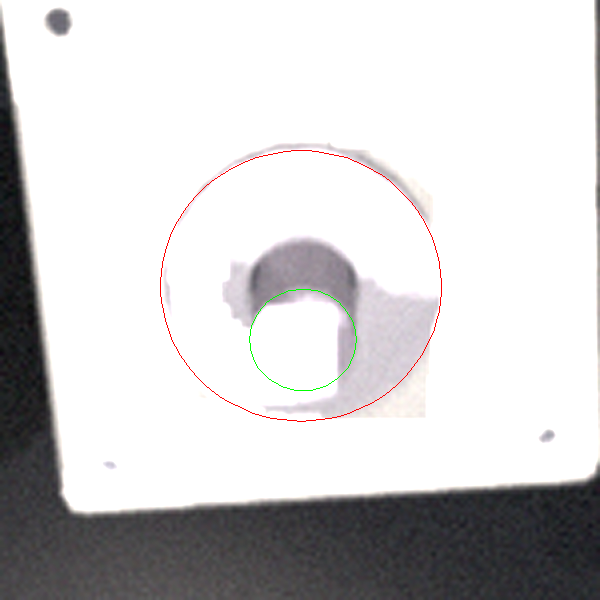

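The large ring lies flat at seat height around the spindle. Next is the medium ring.

>>> move_arm --rows '[[[1.3,-4.27,0,0,0,0,9],[1.3,-4.27,0,0,0,0,9],[1.3,-4.27,0,0,0,0,9],[1.3,-4.27,0,0,0,0,9],[1.3,-4.27,0,0,0,0,9],[1.4,-4.25,0,0,0,0,9],[0,0,4.5,0,0,0,8.5],[0,0,4.5,0,0,0,8]]]'

```text
clock: 12.95
tool_pos: [0.4654, -0.3202, 0.1023]
orientation: [0.005, 3.138, -0.005]
force: [0.8, 0.3, -0.1]
finger_gap: 0.859
grip_force: 0.0
```

>>> move_arm --rows '[[[0,0,1.5,0,0,0,8],[0,0,0,0,0,0,8],[0,0,0,0,0,0,8]]]'

```text
clock: 13.25
tool_pos: [0.4654, -0.3178, 0.0874]
orientation: [-0.0, 3.141, -0.001]
force: [-0.4, 0.9, 0.2]
finger_gap: 0.855
grip_force: 0.0
```

```bash
python3 - <<'E'
from h import *
from station import r, imaging
o=r.get_obs();c=imaging.capture("wrist");pickle.dump((o,c),open("w5.pkl","wb"))
t=o["tool_pos"];print(t,o["force"],o["finger_gap"])
b=fitcirc(c,o,.016,.024,(.4639,-.3173),.007);print(b[0],b[1],b[30])
bl,a=blob(c,w2p(c,[[*b[0][1:],.014]],o)[0],55,130);print(bl,a,p2w(c,bl,.014,o))
E
```

```text
[ 0.46536323 -0.31783034  0.08744201] [-0.40447223  0.93625904  0.19044241] 0.8554934965553482
(np.float32(24.256136), np.float64(0.46215), np.float64(-0.3173)) (np.float32(24.14209), np.float64(0.4624), np.float64(-0.31705)) (np.float32(22.876978), np.float64(0.4629), np.float64(-0.31655))
(316.84742674965844, 243.96558878599262) (66.0, 64.0) [ 0.46227195 -0.31668066  0.014     ]
```

>>> move_arm --rows '[[[0.3,0,3,0,0,0,8],[0,0,3,0,0,0,7],[0,0,2.2,0,0,0,6.3],[0,0,0,0,0,0,5.6],[0,0,0,0,0,0,4.4],[0,0,0,0,0,0,4.4],[0,0,0,0,0,0,4.4],[0,0,0,0,0,0,4.4]]]' --grip_force 20

```text
clock: 14.1
tool_pos: [0.4631, -0.3183, 0.0067]
orientation: [-0.0, 3.139, -0.004]
force: [0.2, -0.2, 5.7]
finger_gap: 0.506
grip_force: 20.0
```

>>> move_arm --rows '[[[0,0,-3,0,0,0,4.4],[0,0,-4.5,0,0,0,4.4],[0,0,-4.5,0,0,0,4.4],[0,0,-3.3,0,0,0,4.4],[-1.35,4.3,0,0,0,0,4.4],[-1.35,4.3,0,0,0,0,4.4],[-1.35,4.3,0,0,0,0,4.4],[-1.35,4.3,0,0,0,0,4.4]]]'

```text
clock: 14.9
tool_pos: [0.516, -0.1439, 0.1585]
orientation: [0.001, 3.141, -0.0]
force: [-0.1, -0.0, -0.9]
finger_gap: 0.502
grip_force: 20.0
```

>>> move_arm --rows '[[[-1.35,4.3,0,0,0,0,4.4],[-1.35,4.1,0,0,0,0,4.4],[0,0,0,0,0,0,4.4],[0,0,0,0,0,0,4.4]]]'

```text
clock: 15.3
tool_pos: [0.5427, -0.0608, 0.1581]
orientation: [0.005, -3.141, 0.001]
force: [0.6, -0.8, -0.5]
finger_gap: 0.507
grip_force: 20.0
```

```bash
cat > g.py <<'E'
from h import *
from station import r, imaging
import sys
rad=float(sys.argv[1])
o=r.get_obs();c=imaging.capture("wrist")
t=o["tool_pos"];z=t[2]+.0105;print(t,o["orientation"],o["force"],o["finger_gap"]*94)
for s in(None,(0,1.1),(np.pi,1.1)):
    b=fitcirc(c,o,z,rad,t[:2],.006,seg=s);print(s,[(round(float(x[0]),1),((x[1]-t[0])*1e3).round(2),((x[2]-t[1])*1e3).round(2)) for x in b[:3]])
    if s is None: b0=b[0]
b2=fitcirc(c,o,z,.0115,t[:2],.005);print([(x[0],x[1]-t[0],x[2]-t[1]) for x in b2[:2]])
crop(c,o,[(z,rad,*b0[1:],(0,0,255)),(z,.0115,*b2[0][1:],(0,255,0))],w2p(c,[[*t[:2],z]],o)[0],70,f"pics/g{rad}.png",4)
E
python3 g.py .024
```

```text
[ 0.54272666 -0.0607816   0.15811138] [ 4.50357312e-03 -3.14147863e+00  1.14574963e-03] [ 0.63472213 -0.80553702 -0.52855419] 47.64475602225923
None [(21.2, np.float64(-0.5), np.float64(1.0)), (20.7, np.float64(-0.5), np.float64(0.75)), (20.5, np.float64(-0.5), np.float64(1.25))]
(0, 1.1) [(25.0, np.float64(-0.75), np.float64(1.0)), (25.0, np.float64(-1.0), np.float64(1.0)), (25.0, np.float64(-1.25), np.float64(1.25))]
(3.141592653589793, 1.1) [(21.7, np.float64(0.75), np.float64(0.75)), (21.7, np.float64(0.25), np.float64(1.25)), (21.6, np.float64(0.5), np.float64(0.75))]
[(np.float32(17.017195), np.float64(0.0), np.float64(0.0010000000000000078)), (np.float32(16.9323), np.float64(-0.00024999999999997247), np.float64(0.0010000000000000078))]
```

>>> move_arm --rows '[[[-0.15,-0.05,0,0,0,0,4.4],[0,0,2,0,0,0,4.4],[0,0,1.2,0,0,0,4.4],[0,0,0,0,0,0,4.4],[0,0,0,0,0,0,4.4]]]'

```text
clock: 15.85
tool_pos: [0.5441, -0.0626, 0.1258]
orientation: [-0.002, -3.141, -0.0]
force: [-0.8, -0.1, 0.1]
finger_gap: 0.506
grip_force: 20.0
```

>>> move_arm --rows '[[[0,0,0.2,0,0,0,4.4],[0,0,0.2,0,0,0,4.4],[0,0,0.2,0,0,0,4.4],[0,0,0.2,0,0,0,4.4],[0,0,0,0,0,0,4.4],[0,0,0,0,0,0,4.4]]]'

```text
clock: 16.45
tool_pos: [0.5443, -0.0618, 0.1179]
orientation: [0.001, -3.142, -0.0]
force: [0.4, 0.2, -0.2]
finger_gap: 0.502
grip_force: 20.0
```

>>> move_arm --rows '[[[0,0,0.2,0,0,0,4.4],[0,0,0.2,0,0,0,4.4],[0,0,0,0,0,0,4.4]]]'

```text
clock: 16.75
tool_pos: [0.5441, -0.0618, 0.1136]
orientation: [0.0, -3.141, -0.0]
force: [-0.5, 0.1, -0.5]
finger_gap: 0.506
grip_force: 20.0
```

>>> move_arm --rows '[[[0,0,0,0,0,0,4.4]]]'

```text
clock: 16.85
tool_pos: [0.5443, -0.0619, 0.1138]
orientation: [0.0, -3.141, -0.0]
force: [-0.1, 0.1, -0.6]
finger_gap: 0.505
grip_force: 20.0
```

The medium ring is threaded, with the force at its free weight. I'll nudge +y by 0.5 mm and lower.

>>> move_arm --rows '[[[0,0.05,0.2,0,0,0,4.4],[0,0,0.3,0,0,0,4.4],[0,0,0.3,0,0,0,4.4],[0,0,0.3,0,0,0,4.4],[0,0,0.3,0,0,0,4.4],[0,0,0.3,0,0,0,4.4],[0,0,0.3,0,0,0,4.4],[0,0,0,0,0,0,4.4]]]'

```text
clock: 17.65
tool_pos: [0.544, -0.0614, 0.0935]
orientation: [0.0, -3.141, -0.0]
force: [-0.3, -1.0, -0.6]
finger_gap: 0.505
grip_force: 20.0
```

>>> move_arm --rows '[[[0,0,0.2,0,0,0,4.4],[0,0,0.15,0,0,0,4.4],[0,0,0.1,0,0,0,4.4],[0,0,0.1,0,0,0,4.4],[0,0,0.1,0,0,0,4.4],[0,0,0,0,0,0,4.4],[0,0,0,0,0,0,4.4]]]'

```text
clock: 18.35
tool_pos: [0.5443, -0.0614, 0.0875]
orientation: [-0.0, 3.142, 0.0]
force: [0.5, 1.0, -0.2]
finger_gap: 0.505
grip_force: 20.0
```

>>> move_arm --rows '[[[0,0,0.1,0,0,0,4.4],[0,0,0.1,0,0,0,4.4],[0,0,0,0,0,0,4.4]]]'

```text
clock: 18.65
tool_pos: [0.5442, -0.0614, 0.0853]
orientation: [0.0, -3.141, -0.0]
force: [-0.4, 0.3, -0.7]
finger_gap: 0.507
grip_force: 20.0
```

>>> move_arm --rows '[[[0,0,0.07,0,0,0,4.4],[0,0,0,0,0,0,4.4]]]'

```text
clock: 18.85
tool_pos: [0.5444, -0.0614, 0.0847]
orientation: [-0.0, 3.142, 0.0]
force: [0.3, -0.7, 0.0]
finger_gap: 0.506
grip_force: 20.0
```

>>> move_arm --rows '[[[0,0,0.06,0,0,0,4.4],[0,0,0,0,0,0,4.4]]]'

```text
clock: 19.05
tool_pos: [0.5444, -0.0614, 0.0843]
orientation: [-0.0, 3.141, -0.0]
force: [-0.4, -0.2, 0.5]
finger_gap: 0.506
grip_force: 20.0
```

>>> move_arm --rows '[[[0,0,0.05,0,0,0,4.4],[0,0,0,0,0,0,4.4]]]'

```text
clock: 19.25
tool_pos: [0.5444, -0.0615, 0.0839]
orientation: [-0.0, 3.141, -0.0]
force: [-1.7, -0.0, 2.1]
finger_gap: 0.502
grip_force: 20.0
```

>>> move_arm --rows '[[[0,0,0.04,0,0,0,4.4],[0,0,0,0,0,0,4.4]]]'

```text
clock: 19.45
tool_pos: [0.5444, -0.0615, 0.0835]
orientation: [-0.0, 3.141, -0.0]
force: [-1.1, -0.2, 3.1]
finger_gap: 0.505
grip_force: 20.0
```

The medium ring is home, with contact at the expected height. Now to release it and fetch the small ring.

>>> move_arm --rows '[[[0,0,-0.06,0,0,0,4.4],[0,0,0,0,0,0,5.5],[0,0,0,0,0,0,6.5],[0,0,0,0,0,0,7.0],[0,0,-0.5,0,0,0,7],[0,0,-3,0,0,0,7],[0,0,-4,0,0,0,7],[0,0,-3,0,0,0,7]]]'

```text
clock: 20.25
tool_pos: [0.5448, -0.0615, 0.1911]
orientation: [-0.0, 3.14, -0.0]
force: [1.3, 0.2, 0.7]
finger_gap: 0.742
grip_force: 0.0
```

>>> move_arm --rows '[[[1.54,4.14,0,0,0,0,7],[1.54,4.14,0,0,0,0,7],[1.54,4.14,0,0,0,0,7],[1.54,4.14,0,0,0,0,7],[1.54,4.14,0,0,0,0,7],[1.54,4.14,0,0,0,0,7],[1.54,4.14,0,0,0,0,7],[1.54,4.14,0,0,0,0,7]]]'

```text
clock: 21.05
tool_pos: [0.4202, 0.2713, 0.1894]
orientation: [-0.0, 3.141, 0.001]
force: [0.1, 0.8, -1.0]
finger_gap: 0.747
grip_force: 0.0
```

>>> move_arm --rows '[[[1.54,4.14,0,0,0,0,7],[0,0,4.5,0,0,0,7],[0,0,4.5,0,0,0,7],[0,0,1.5,0,0,0,7],[0,0,0,0,0,0,7],[0,0,0,0,0,0,7]]]'

```text
clock: 21.65
tool_pos: [0.4062, 0.3115, 0.0845]
orientation: [-0.0, 3.141, 0.001]
force: [-0.3, 0.8, 0.3]
finger_gap: 0.746
grip_force: 0.0
```

```bash
python3 - <<'E'
from h import *
from station import r, imaging
o=r.get_obs();c=imaging.capture("wrist")
t=o["tool_pos"];print(t,o["force"],o["finger_gap"])
b=fitcirc(c,o,.016,.018,(.4057,.3114),.007);print(b[0],b[1],b[30])
bl,a=blob(c,w2p(c,[[*b[0][1:],.014]],o)[0],45,130);print(bl,a,p2w(c,bl,.014,o))
E
```

```text
[0.40623036 0.3114798  0.08449256] [-0.29604319  0.75738018  0.26484133] 0.7461925693885433
(np.float32(21.915699), np.float64(0.40395000000000003), np.float64(0.31165000000000004)) (np.float32(21.733456), np.float64(0.40395000000000003), np.float64(0.3119)) (np.float32(20.197071), np.float64(0.4047), np.float64(0.31115000000000004))
(315.73385800118473, 246.5993060844546) (51.0, 49.0) [0.40425249 0.31188663 0.014     ]
```

>>> move_arm --rows '[[[0.2,-0.05,3,0,0,0,6.5],[0,0,3,0,0,0,5.6],[0,0,1.9,0,0,0,5],[0,0,0,0,0,0,4.4],[0,0,0,0,0,0,3.2],[0,0,0,0,0,0,3.2],[0,0,0,0,0,0,3.2],[0,0,0,0,0,0,3.2]]]' --grip_force 15

```text
clock: 22.5
tool_pos: [0.405, 0.3113, 0.0064]
orientation: [-0.0, 3.138, 0.003]
force: [0.7, 0.3, 5.6]
finger_gap: 0.383
grip_force: 15.0
```

>>> move_arm --rows '[[[0,0,-3,0,0,0,3.2],[0,0,-4.5,0,0,0,3.2],[0,0,-4.5,0,0,0,3.2],[0,0,-3.3,0,0,0,3.2],[-1.55,-4.14,0,0,0,0,3.2],[-1.55,-4.14,0,0,0,0,3.2],[-1.55,-4.14,0,0,0,0,3.2],[-1.55,-4.14,0,0,0,0,3.2]]]'

```text
clock: 23.3
tool_pos: [0.4659, 0.1437, 0.1584]
orientation: [-0.002, 3.141, 0.001]
force: [1.5, -0.2, -1.6]
finger_gap: 0.385
grip_force: 15.0
```

>>> move_arm --rows '[[[-1.55,-4.14,0,0,0,0,3.2],[-1.55,-4.14,0,0,0,0,3.2],[-1.55,-4.14,0,0,0,0,3.2],[-1.55,-4.14,0,0,0,0,3.2],[-1.55,-4.1,0,0,0,0,3.2],[0,0,0,0,0,0,3.2],[0,0,0,0,0,0,3.2]]]'

```text
clock: 24.0
tool_pos: [0.543, -0.0622, 0.1577]
orientation: [-0.003, -3.141, -0.001]
force: [-0.1, 0.5, 0.2]
finger_gap: 0.382
grip_force: 15.0
```

```bash
python3 g.py .018
```

```text
[ 0.54300131 -0.06217245  0.15769716] [-3.39775275e-03 -3.14087323e+00 -1.31925425e-03] [-0.08411251  0.54425348  0.16968255] 35.925435420988705
None [(18.7, np.float64(-0.25), np.float64(1.0)), (18.5, np.float64(-0.25), np.float64(1.25)), (18.5, np.float64(-0.5), np.float64(1.25))]
(0, 1.1) [(25.0, np.float64(-0.5), np.float64(1.0)), (25.0, np.float64(-0.75), np.float64(1.25)), (25.0, np.float64(-0.75), np.float64(1.0))]
(3.141592653589793, 1.1) [(17.8, np.float64(0.5), np.float64(1.0)), (17.7, np.float64(0.75), np.float64(1.0)), (17.7, np.float64(0.5), np.float64(0.75))]
[(np.float32(15.7362385), np.float64(-0.00024999999999997247), np.float64(0.0010000000000000078)), (np.float32(15.732967), np.float64(0.0), np.float64(0.0010000000000000078))]
```

View pics/g0.018.png

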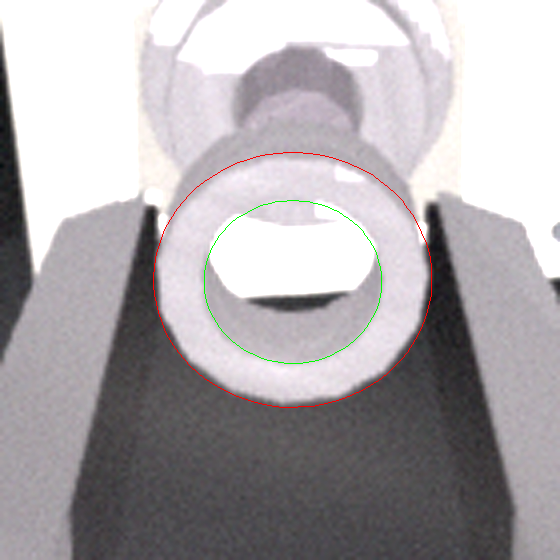

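The overlay fits the small ring, with an offset of about (-0.3,+1.0) mm. The two placed rings are stacked concentrically behind it. Next I align and approach.

>>> move_arm --rows '[[[-0.12,0.06,0,0,0,0,3.2],[0,0,2,0,0,0,3.2],[0,0,1.1,0,0,0,3.2],[0,0,0,0,0,0,3.2],[0,0,0,0,0,0,3.2],[0,0,0,0,0,0,3.2]]]'

```text
clock: 24.65
tool_pos: [0.5449, -0.0607, 0.1275]
orientation: [-0.001, 3.14, -0.0]
force: [0.6, 0.2, -0.4]
finger_gap: 0.381
grip_force: 15.0
```

>>> move_arm --rows '[[[0,0,0,0,0,0,3.2]]]'

```text
clock: 24.75
tool_pos: [0.5449, -0.0609, 0.1275]
orientation: [-0.001, 3.14, -0.0]
force: [-0.1, 1.2, -0.4]
finger_gap: 0.38
grip_force: 15.0
```

>>> move_arm --rows '[[[0.06,-0.04,0.2,0,0,0,3.2],[0,0,0.2,0,0,0,3.2],[0,0,0.2,0,0,0,3.2],[0,0,0.2,0,0,0,3.2],[0,0,0.1,0,0,0,3.2],[0,0,0,0,0,0,3.2],[0,0,0,0,0,0,3.2]]]'

```text
clock: 25.45
tool_pos: [0.5439, -0.0613, 0.1178]
orientation: [0.0, -3.142, -0.0]
force: [0.6, -0.4, -0.8]
finger_gap: 0.38
grip_force: 15.0
```

>>> move_arm --rows '[[[0,0,0.2,0,0,0,3.2],[0,0,0.2,0,0,0,3.2],[0,0,0,0,0,0,3.2]]]'

```text
clock: 25.75
tool_pos: [0.5436, -0.0613, 0.1135]
orientation: [0.0, -3.141, -0.0]
force: [-0.2, 0.1, -1.1]
finger_gap: 0.382
grip_force: 15.0
```

>>> move_arm --rows '[[[0,0,0,0,0,0,3.2]]]'

```text
clock: 25.85
tool_pos: [0.5438, -0.0613, 0.1138]
orientation: [0.0, -3.141, -0.0]
force: [-1.0, 0.2, -0.3]
finger_gap: 0.382
grip_force: 15.0
```

Threaded. Lowering onto the medium ring, with contact expected at a TCP height of about 0.100.

>>> move_arm --rows '[[[0,0,0.25,0,0,0,3.2],[0,0,0.25,0,0,0,3.2],[0,0,0.2,0,0,0,3.2],[0,0,0.15,0,0,0,3.2],[0,0,0.15,0,0,0,3.2],[0,0,0.1,0,0,0,3.2],[0,0,0,0,0,0,3.2],[0,0,0,0,0,0,3.2]]]'

```text
clock: 26.65
tool_pos: [0.5439, -0.0613, 0.1029]
orientation: [-0.0, 3.141, 0.0]
force: [1.3, 0.4, -0.0]
finger_gap: 0.383
grip_force: 15.0
```

>>> move_arm --rows '[[[0,0,0.08,0,0,0,3.2],[0,0,0.07,0,0,0,3.2],[0,0,0,0,0,0,3.2]]]'

```text
clock: 26.95
tool_pos: [0.5438, -0.0613, 0.1013]
orientation: [0.0, -3.141, -0.0]
force: [0.0, 0.4, -1.0]
finger_gap: 0.381
grip_force: 15.0
```

>>> move_arm --rows '[[[0,0,0.07,0,0,0,3.2],[0,0,0,0,0,0,3.2]]]'

```text
clock: 27.15
tool_pos: [0.5438, -0.0613, 0.1006]
orientation: [0.0, -3.141, -0.0]
force: [0.3, 0.7, -0.6]
finger_gap: 0.378
grip_force: 15.0
```

>>> move_arm --rows '[[[0,0,0.05,0,0,0,3.2],[0,0,0,0,0,0,3.2]]]'

```text
clock: 27.35
tool_pos: [0.5439, -0.0614, 0.1002]
orientation: [-0.0, 3.142, 0.0]
force: [-0.1, -0.0, 1.1]
finger_gap: 0.384
grip_force: 15.0
```

>>> move_arm --rows '[[[0,0,0.04,0,0,0,3.2],[0,0,0,0,0,0,3.2]]]'

```text
clock: 27.55
tool_pos: [0.5439, -0.0613, 0.0999]
orientation: [-0.0, 3.141, 0.0]
force: [0.8, -0.5, 0.9]
finger_gap: 0.382
grip_force: 15.0
```

>>> move_arm --rows '[[[0,0,0.04,0,0,0,3.2],[0,0,0,0,0,0,3.2]]]'

```text
clock: 27.75
tool_pos: [0.5439, -0.0613, 0.0995]
orientation: [-0.0, 3.141, 0.0]
force: [-0.9, -0.2, 2.3]
finger_gap: 0.384
grip_force: 15.0
```

Seated. I'll release, retreat and check.

>>> move_arm --rows '[[[0,0,-0.05,0,0,0,3.2],[0,0,0,0,0,0,4.2],[0,0,0,0,0,0,5],[0,0,0,0,0,0,6],[0,0,-0.5,0,0,0,6],[0,0,-3,0,0,0,6],[0,0,-4,0,0,0,6],[0,0,-3,0,0,0,6]]]'

```text
clock: 28.55
tool_pos: [0.5443, -0.0614, 0.2072]
orientation: [-0.0, 3.14, -0.001]
force: [0.1, 0.3, 0.3]
finger_gap: 0.643
grip_force: 0.0
```

```bash
python3 - <<'E'
from h import *
from station import r, imaging
o=r.get_obs();c=imaging.capture("wrist");s=imaging.capture("scene")["img"]
t=o["tool_pos"];print(t,o["force"],o["finger_gap"])
ctr=w2p(c,[[.544,-.06,.09]],o)[0];u,v=int(ctr[0])-75,int(ctr[1])-75
a=cv2.resize(c["img"][v:v+150,u:u+150],(400,400),interpolation=2);b=cv2.resize(s[190:300,230:340],(400,400),interpolation=2)
cv2.imwrite("pics/fin.png",np.hstack([a,b])[:,:,::-1])
E
```

```text
[ 0.54432654 -0.06143377  0.20717248] [0.07859389 0.27537735 0.30987081] 0.6431631022964098
```

View pics/fin.png

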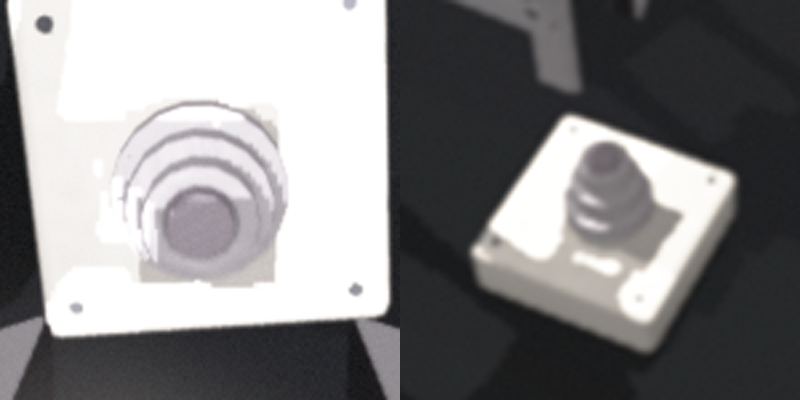

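Both views show the three rings stacked flat on the spindle by size, with the tip bare at about (200,222) in the left panel. Nothing touches the robot.

```bash
python3 -c "
from station import r
print(r.sign_off())"
```

```text
the job is handed in; nothing more can be done
None
```

All three rings are on the spindle in size order, each lowered gently until it seated and then released; the highest wrist force I read while seating them was about 4 N. I handed the job in at about 29 s of the 72 s allowed, but no verdict was shown.

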